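# Start the kiln from its console

## Task

Start the kiln from the grey console on the bench: first switch on the mains by pressing down the raised end of the wide rocker all the way, then switch on the fan in the same way with the narrow rocker, then press the rectangular start key fully down and let it come back up. Both rockers must stay on; do not press the round stop key, and only press: leave the mug, jar, brush and tile where they are.

Things in the scene. Friction and masses are not known exactly. Their poses are not given: they have to be found in the camera images.
- console: Grey flat-topped case fixed to the bench, 160 (x) by 300 (y) by 45 mm high; origin at the centre of its underside, x away from the robot (yaw within 0.4 rad). On top, in a row along y at x = -15 mm, sit four white plates, 68 (x) by 54 (y) by 12 mm, 70 mm apart; each carries one plain grey control (wide rocker, narrow rocker, rectangular key, round key), in an order that varies.
- mains (a joint): Mains: the wide rocker, grey plastic, 42 mm wide, 56 mm long, hinged across its middle about the console's y. Joint in rad: 0 = off (far half raised, near half level), 0.4 = fully on (far half pressed down until level); starts at 0 to 0.05. No spring: it stays where it is left. Turning it takes 3 to 6 N on the far half.
- mains_push (a point): Point to press on the wide mains rocker: top face of its raised far half, centre line, 20 mm from the hinge (that half is 28 mm long, rising at 0.4 rad when off). Moves with the rocker: about 72 mm above the table when off, 64 mm when on, shifting 3 mm to the console's +x; take yaw from the console, not from this tilting point.
- fan (a joint): Fan: the narrow rocker, grey plastic, 18 mm wide, 56 mm long, hinged across its middle about the console's y. Joint in rad: 0 = off (far half raised, near half level), 0.4 = fully on (far half pressed down until level); starts at 0 to 0.05. No spring: it stays where it is left. Turning it takes 3 to 6 N on the far half.
- fan_push (a point): Point to press on the narrow fan rocker: top face of its raised far half, centre line, 20 mm from the hinge (that half is 28 mm long, rising at 0.4 rad when off). Moves with the rocker: about 72 mm above the table when off, 64 mm when on, shifting 3 mm to the console's +x; take yaw from the console, not from this tilting point.
- start (a joint): Start: the rectangular spring key, grey, 20 (x) by 46 (y) mm. Joint in m: 0 = up, 0.006 = fully down; it begins to give at 1.5 N, is fully down at 5 N and springs back when released.
- start_top (a point): Centre of the top face of the rectangular start key, 67 mm above the table when up; moves with the key.
- stop (a joint): Stop: the round spring key, grey, 28 mm diameter, same travel and spring as the start key. Joint in m: 0 = up, 0.006 = down. Not to be pressed.
- stop_top (a point): Centre of the top face of the round stop key, 67 mm above the table when up.
- mug: White mug, 76 mm across, 85 mm high, handle to its +y; loose, stands to the left of the console; origin at the centre of its underside. Leave alone.
- jar: Closed terracotta-coloured jar, 60 mm across, 75 mm high; loose, to the right of the console; origin at the centre of its underside. Leave alone.
- brush: Flat brush, about 200 mm long and under 30 mm high, lying on the bench between robot and console, roughly along the console's y; loose. Leave alone.
- tile: Blue-grey clay tile, 100 by 140 by 14 mm, lying beyond the console; loose; origin at the centre of its underside. Leave alone.

How it is judged (in metres and radians):
On the way, in this order (a step that is already met when the one before it is completed fails the run):
1. the wide mains rocker is pressed fully on, the fan still off and the start key up (value of joint mains above 0.33 rad and value of joint fan below 0.15 rad and value of joint start below 0.002 m), for 0.1 s.
2. the narrow fan rocker is pressed fully on, with the mains on (value of joint each of fan, mains above 0.33 rad), for 0.1 s.
3. the rectangular start key is pressed down by the fingers, with mains and fan on (all of step 2 and value of joint start above 0.0045 m and contact force between the fingers and start above 0.5 N), for 0.05 s.
At the end, for the whole second after the job is handed in: both rockers on (joint above 0.33 of 0.4 rad), start and stop keys up again (under 1.5 mm), mug, jar, brush and tile within 15 mm of where they stood (all of step 2 and value of joint each of start, stop below 0.0015 m and distance of each of mug, jar, brush, tile from where it was at the start of the episode below 0.015 m); the robot touches nothing.
It fails at once if the fan is switched before the mains is on (value of joint fan above 0.15 rad and value of joint mains below 0.33 rad).
It fails at once if the start key is pressed before mains and fan are both on (value of joint start above 0.002 m and value of joint any of mains, fan below 0.33 rad).
It fails at once if the round stop key is pressed (value of joint stop above 0.002 m).
It fails at once if the mug, jar, brush or tile is shifted, lifted or carried (more than 15 mm) (distance of any of mug, jar, brush, tile from where it was at the start of the episode above 0.015 m).
It also fails if it takes over 45 s, if anything falls off the work surface, if the arm or the gripper's body presses on something with over 40 N, if the wrist force passes 120 N, or if a joint passes its speed limit or range.

## Robot

A 6-joint arm with a two-finger parallel gripper is mounted at the origin on the work surface. World frame = base frame: x ahead of the robot, y to its left, z up, the work surface at z = 0. Lengths are in mm, angles in degrees, forces in N, time in s.
With the tool pointing down it reaches from about 350 to 850 mm from the base axis. Payload 8.1 kg.
Tool frame: the origin (TCP) lies midway between the tips of the shut fingers; the grasp point (between the pads) lies hold_point_z behind it (hold_point_z is the distance from the TCP to the grasp point, in mm); z points along the fingers, x is the direction in which the jaws open and shut, and the axes are right-handed (so a half turn about z gives the same grasp; the last joint's range is limited). The gripper opens to 85 mm and grips with 20 to 120 N. Pads are 22 mm wide; open, the fingers measure 114 mm over their backs; the gripper's body (76 mm by 85 mm) begins 54 mm behind the grasp point. The pads swing forward as they close: fully open they stand 13 mm farther back than shut.
Start: joints at [-68.835, 7.471, 85.268, -0, 87.261, -4.893], TCP at [263.589, -539.005, 231.292] pointing down, gripper open.
Joint ranges: [-169.43, 169.43], [-51.17, 129.36], [1.28, 143.12], [-76.62, 256.62], [0, 156.53], [-152.29, 152.29]. Speed limits (degrees/s): [136.94, 136.94, 159.86, 180, 180, 180].

## Interface

Orientations are given as [roll, pitch, yaw] about the fixed x, y, z axes, in that order (R = Rz(yaw) Ry(pitch) Rx(roll)).
In Python, from bench import * gives the robot as it stands.
- The arm moves only by the shell command python3 -m pendant 'ROWS' [OPENING] [FORCE]. ROWS is JSON, a list that holds one entry, the list of rows, each a list of 4 numbers: the shift along the tool's x, y, z normalised to -1 to 1, where 1 is 0.02 m, then the turn about the tool's z normalised to -1 to 1, where 1 is 0.08 rad. A call has exactly 10 rows; each row shifts and turns the pose as measured when the row begins, along the tool's axes as they then stand; what a row does not reach is not made up. A row lasts 1/12 s, in which the tool goes at most 41.7 mm and 7.16 degrees, less where a joint would pass 70% of its speed; a pose out of reach is approached as far as the arm can. A call with a number of a shift or a turn outside -1 to 1 is refused whole. A call with a gripper value outside its range is refused whole. OPENING is the gripper's target within -1 to 1 (fully open at 1, half-way at 0, shut at -1), set as the call begins (- or left out, the last holds). The fingers move at their own pace and stop on an object; FORCE is the grip in N (left out, the last holds). Time passes only in rows, so rows that do not move let the fingers close, or fill a call up. It gives the time, the measured TCP pose, the force and the opening at its end, in the units of the state.
- sense(): the state, without advancing time (a new reading comes with each control period).
- snapshot(name): name is "side" or "top" or "wrist"; returns the picture (480x640x3 uint8, red, green, blue); there is no depth.
- calibration(name): a dict with "mtx" (3x3 intrinsics, pixels), "D" ([k1, k2, p1, p2, k3] as OpenCV has them; the pictures are not rectified), "world_to_cam" (4x4, takes a point from world to camera coordinates); the wrist camera has in their place "hand_eye" (4x4, takes a point from camera to tool coordinates, whose origin is the TCP and whose axes are the tool frame's). Camera axes: x right, y down, z forward; pixel columns grow to the right and rows downward; lengths in mm; the calibration is good to about 2 mm. A picture is of the moment at which its call begins: read the wrist's pose just before it. calibration takes no time and is no camera call.
- hand_in(): hands the job in, once; it reports no verdict.
The state is a dict: "time": time; "joint_pos": joint angles; "qd": joint speeds; "joint_efforts": joint torques, N m; "tool_pos": TCP position; "tcp_rot": TCP orientation; "ft_force": force on the tool from outside, world axes, zero at the start; "wrist_torque": the same for the moment, N m; "finger_gap": finger opening in mm.
Only numpy, scipy, OpenCV 4.12 (cv2) and the standard library are available. Lean on these libraries where they do the work, as an engineer would, in place of code of your own. Each camera call takes 0.05 s, during which the arm holds its last target.

## Working session

There is one attempt and no reset: what is moved stays moved. The work goes in short steps, Python scripts to look and compute and a shell command to move; the robot and the scene stay as the last step left them, time stands still between calls to the robot, and variables do not carry over. Pictures are saved under pics/ and viewed, and the job is handed in when it is done.

```bash
mkdir -p pics; ls
python3 - <<'E'
from bench import *
import cv2
s=sense();print(s)
for n in("top","side"):
    cv2.imwrite(f"pics/{n}0.png",snapshot(n)[:,:,::-1]);c=calibration(n);print(n,c)
print(calibration("wrist"))
E
```

```text
pics
{'time': 0.0, 'joint_pos': array([-6.88360624e+01,  7.51367548e+00,  8.53290630e+01,  1.82270158e-04,
        8.72612750e+01, -4.89186742e+00]), 'qd': array([ 0.11741602, -0.14012092, -0.04239604,  0.01303155,  0.02097019,
        0.00817111]), 'joint_efforts': array([-2.62810236e-04, -5.69401145e+01, -5.00550807e+01, -5.27368884e-04,
        1.45795784e-02,  1.58393379e-05]), 'tool_pos': array([ 263.38333614, -538.4958431 ,  230.26143504]), 'tcp_rot': array([-1.79990949e+02,  1.03619073e-01, -6.39441956e+01]), 'ft_force': array([-0.12145589,  0.91102609,  0.52804951]), 'wrist_torque': array([-0.01830814, -0.02725866, -0.05383067]), 'finger_gap': 85.44407377050504}
top {'mtx': array([[599.8636249 ,   0.        , 324.73942364],
       [  0.        , 599.8636249 , 243.5333204 ],
       [  0.        ,   0.        ,   1.        ]]), 'D': array([0.03026736, 0.        , 0.        , 0.        , 0.        ]), 'world_to_cam': array([[ 2.12083974e-02, -9.99744347e-01, -7.83861093e-03,
         1.77195969e+01],
       [-9.90523726e-01, -1.99473674e-02, -1.35885432e-01,
         5.55445550e
[... 678 characters left out ...]
 9.64581876e+02],
       [ 0.00000000e+00,  0.00000000e+00,  0.00000000e+00,
         1.00000000e+00]])}
{'mtx': array([[380.45106576,   0.        , 318.15945852],
       [  0.        , 380.45106576, 241.92895838],
       [  0.        ,   0.        ,   1.        ]]), 'D': array([-0.03820578,  0.        ,  0.        ,  0.        ,  0.        ]), 'hand_eye': array([[ 9.99998964e-01,  6.93912798e-04, -1.26121737e-03,
         1.26416594e-01],
       [-3.19888369e-04,  9.61358773e-01,  2.75298395e-01,
        -6.97850069e+01],
       [ 1.40351546e-03, -2.75297707e-01,  9.61357999e-01,
        -1.42475586e+02],
       [ 0.00000000e+00,  0.00000000e+00,  0.00000000e+00,
         1.00000000e+00]])}
```

View pics/top0.png

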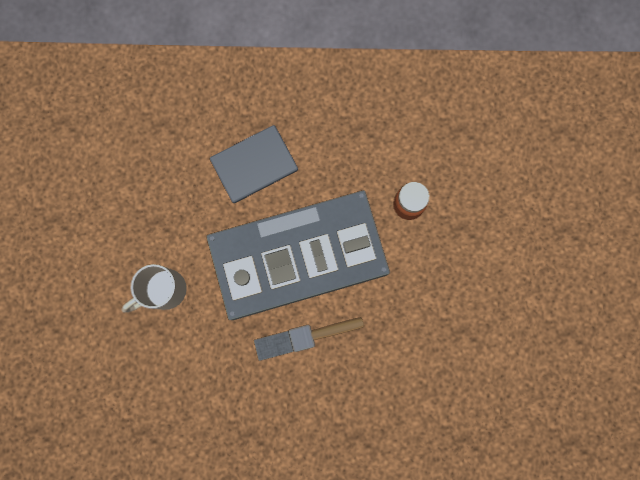

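View pics/side0.png

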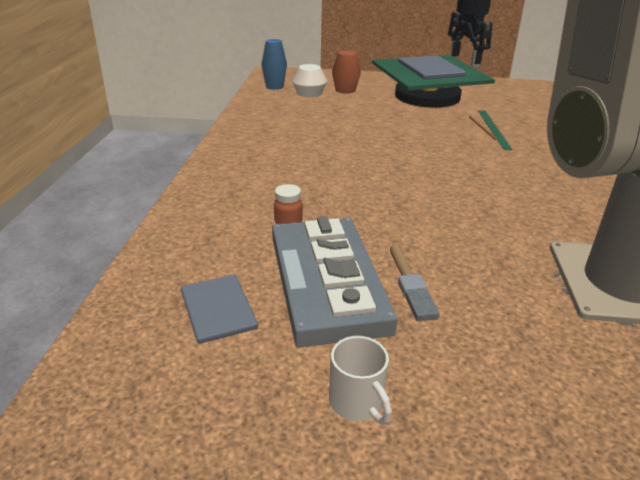

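The top view shows the round key at about (242,278), the wide rocker at (281,267), the narrow rocker at (319,255) and the rectangular key at (356,244). I'll fit the console pose from the four plates next.

```bash
cat > h.py <<'E'
from bench import *
import cv2, numpy as np
from scipy.optimize import least_squares
def ray(n,px,z):
    c=calibration(n);T=c["world_to_cam"]
    u=cv2.undistortPoints(np.array(px,float).reshape(-1,1,2),c["mtx"],c["D"]).reshape(-1,2)
    d=np.c_[u,np.ones(len(u))]@T[:3,:3]; o=-T[:3,:3].T@T[:3,3]
    return o+d*((z-o[2])/d[:,2])[:,None]
def proj(n,P):
    c=calibration(n);T=c["world_to_cam"]
    return cv2.projectPoints(np.array(P,float).reshape(-1,3),cv2.Rodrigues(T[:3,:3])[0],T[:3,3],c["mtx"],c["D"])[0].reshape(-1,2)
def con(p,P):
    x,y,a=p[:3];P=np.array(P,float).reshape(-1,3)
    c,s=np.cos(a),np.sin(a)
    return np.c_[x+c*P[:,0]-s*P[:,1],y+s*P[:,0]+c*P[:,1],P[:,2]]
PY=[105,35,-35,-105]
E
python3 - <<'E'
from h import *
im=cv2.imread("pics/top0.png")
hsv=cv2.cvtColor(im,cv2.COLOR_BGR2HSV)
m=((hsv[:,:,2]>185)&(hsv[:,:,1]<40)).astype(np.uint8)
m[:,:215]=0;m[:,385:]=0;m[:220]=0;m[305:]=0
n,l,st,ce=cv2.connectedComponentsWithStats(m)
obs=[]
for i in range(1,n):
    if st[i,4]<50: continue
    ys,xs=np.where(l==i)
    r=cv2.minAreaRect(np.c_[xs,ys].astype(np.float32)); obs.append(r[0]); print(r,st[i,4])
obs=sorted(obs)
W=ray("top",obs,57)
f=lambda p:(con(p,[[-15,y,57] for y in PY])-W)[:,:2].ravel()
r=least_squares(f,[500,0,.2]);print(r.x,np.degrees(r.x[2]),f(r.x).round(1))
p=r.x;np.save("p.npy",p)
S=[[sx*80,sy*150,45] for sx,sy in((1,1),(1,-1),(-1,-1),(-1,1))]
for nm in("top","side"):
    im=cv2.imread(f"pics/{nm}0.png")
    def poly(P,c):cv2.polylines(im,[np.round(proj(nm,con(p,P))*1).astype(int)],True,c,1)
    poly(S,(0,255,0))
    for y in PY: poly([[-15+a*34,y+b*27,57] for a,b in((1,1),(1,-1),(-1,-1),(-1,1))],(0,0,255))
    for y in PY: poly([[-15,y,67]]*2,(255,0,255))
    x0,y0=((200,180) if nm=="top" else (260,180))
    cv2.imwrite(f"pics/{nm}1.png",cv2.resize(im[y0:y0+180,x0:x0+200],None,fx=3.3,fy=3.3,interpolation=cv2.INTER_NEAREST))
E
```

```text
((352.4000244140625, 232.7000274658203), (12.332881927490234, 28.144268035888672), 71.56504821777344) 326
((318.1886901855469, 255.66038513183594), (36.812625885009766, 28.570993423461914), 74.05460357666016) 687
((280.1226501464844, 266.6792297363281), (36.812625885009766, 28.708354949951172), 74.05460357666016) 245
((359.3584899902344, 255.25469970703125), (14.697578430175781, 28.570993423461914), 74.05460357666016) 366
((241.88400268554688, 277.7044677734375), (37.0638542175293, 28.919775009155273), 74.57783508300781) 840Traceback (most recent call last):
  File "<stdin>", line 15, in <module>
    return func(*args, **kwargs)
    vector_fun = VectorFunction(
        fun_wrapped,
    ...<6 lines>...
        workers=workers
    )
    self._update_fun()
    ~~~~~~~~~~~~~~~~^^
    self.f = self.fun_wrapped(xp_copy(self.x))
             ~~~~~~~~~~~~~~~~^^^^^^^^^^^^^^^^^
    return np.atleast_1d(self.fun(x))
                         ~~~~~~~~^^^
    return self.f(x, *self.args, **self.kwargs)
           ~~~~~~^^^^^^^^^^^^^^^^^^^^^^^^^^^^^^
  File "<stdin>", line 14, in <lambda>
ValueError: operands could not be broadcast together with shapes (4,3) (5,3)
```

Run:
```python
from h import *
im=cv2.imread("pics/top0.png")
hsv=cv2.cvtColor(im,cv2.COLOR_BGR2HSV)
m=((hsv[:,:,2]>185)&(hsv[:,:,1]<40))
obs=[]
for u,v in((242,278),(281,267),(319,255),(356,244)):
    mm=np.zeros_like(m);mm[v-22:v+22,u-18:u+18]=1
    ys,xs=np.where(m&mm);pts=np.c_[xs,ys].astype(np.float32)
    # keep near
    r=cv2.minAreaRect(pts);obs.append(r[0]);print(r)
W=ray("top",obs,57)
f=lambda p:(con(p,[[-15,y,57] for y in PY])-W)[:,:2].ravel()
r=least_squares(f,[500,0,.2]);print(r.x,np.degrees(r.x[2]),f(r.x).round(1))
p=r.x;np.save("p.npy",p)
S=[[sx*80,sy*150,45] for sx,sy in((1,1),(1,-1),(-1,-1),(-1,1))]
for nm in("top","side"):
    im=cv2.imread(f"pics/{nm}0.png")
    x0,y0=((200,180) if nm=="top" else (260,200))
    k=4
    im=cv2.resize(im[y0:y0+150,x0:x0+200],None,fx=k,fy=k,interpolation=cv2.INTER_NEAREST)
    def poly(P,c):cv2.polylines(im,[np.round((proj(nm,con(p,P))-[x0,y0]+.5)*k).astype(int)],True,c,1)
    poly(S,(0,255,0))
    for y in PY: poly([[-15+a*34,y+b*27,57] for a,b in((1,1),(1,-1),(-1,-1),(-1,1))],(0,0,255))
    for y,x,z in zip(PY,(-15,4,4,-15),(67,72,72,67)): cv2.circle(im,tuple(np.round((proj(nm,con(p,[[x,y,z]]))[0]-[x0,y0]+.5)*k).astype(int)),4,(255,0,255),-1)
    cv2.imwrite(f"pics/{nm}1.png",im)
print(con(p,[[x,y,z] for y,x,z in zip(PY,(-15,4,4,-15),(67,72,72,67))]).round(1))
```

```text
((241.87692260742188, 277.71533203125), (37.099552154541016, 28.855205535888672), 74.74488067626953)
((280.1226501464844, 266.6792297363281), (36.812625885009766, 28.708354949951172), 74.05460357666016)
((318.1886901855469, 255.66038513183594), (36.812625885009766, 28.57099151611328), 74.05460357666016)
((356.0605163574219, 244.70428466796875), (36.75393295288086, 28.337812423706055), 73.49564361572266)
[5.34330660e+02 7.79906157e+01 3.03621147e-01] 17.396210269302085 [-0.1  0.1  0.   0.   0.  -0.   0.  -0.1]
[[488.6 173.7  67. ]
 [527.7 112.6  72. ]
 [548.6  45.8  72. ]
 [551.4 -26.7  67. ]]
```

View pics/top1.png

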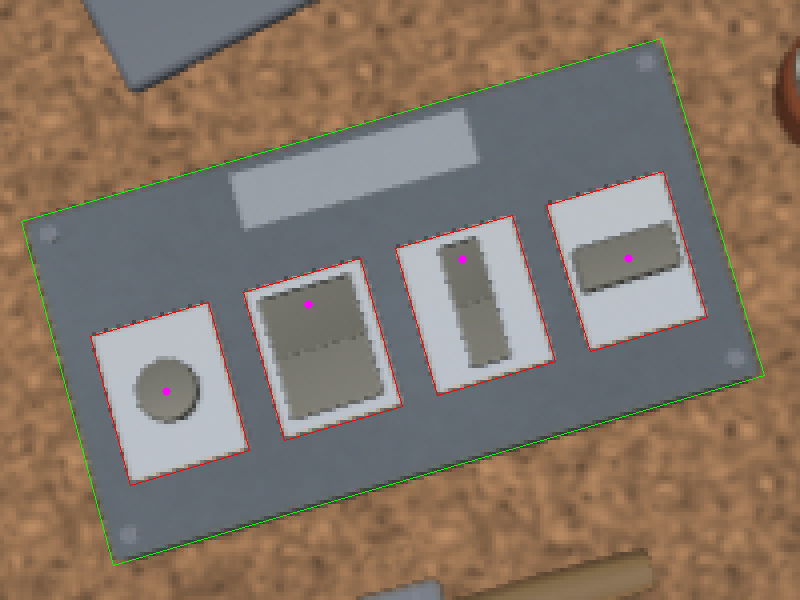

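View pics/side1.png

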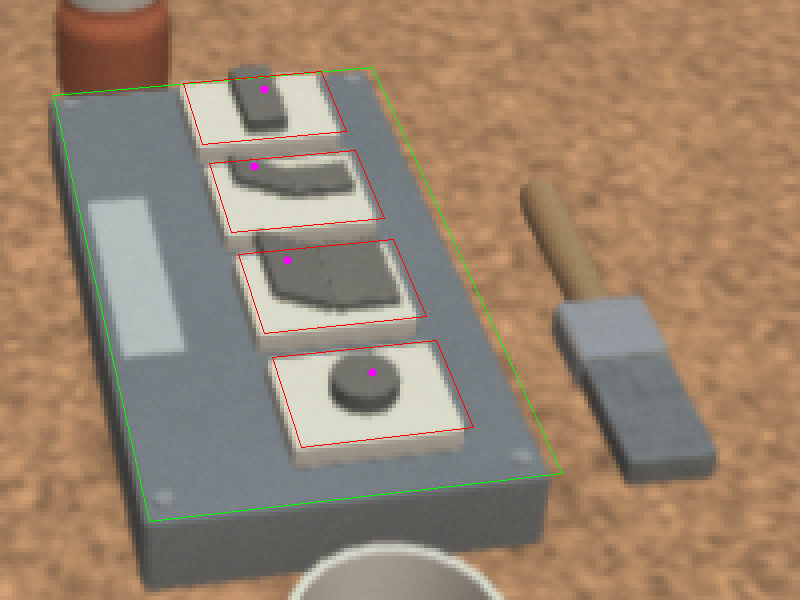

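Both views put the console near (534,78) with yaw 17.4°, and the side view is only a few mm off. The order from +y is stop, mains, fan, start. I'll shut the fingers and move over.

```bash
python3 -m pendant '[[[-0.9,-1,0,0],[-0.9,-1,0,0],[-0.9,-1,0,0],[-0.9,-1,0,0],[-0.9,-1,0,0],[-0.9,-1,0,0],[-0.9,-1,0,0],[-0.9,-1,0,0],[-0.9,-1,0,0],[-0.9,-1,0,0]]]' -1 20
python3 -m pendant '[[[-0.9,-1,0,0],[-0.9,-1,0,0],[-0.9,-1,0,0],[-0.9,-1,0,0],[-0.9,-1,0,0],[-0.9,-1,0,0],[-0.9,-1,0,0],[-0.9,-1,0,0],[0,0,0,1],[0,0,0,0.9]]]'
```

```text
time: 0.93
tool_pos: [363.1, -280.3, 224.3]
tcp_rot: [179.9, 0.6, -64.4]
ft_force: [0.8, -0.8, 0.1]
finger_gap: 0.0
time: 1.77
tool_pos: [446.6, -64.3, 222.2]
tcp_rot: [179.6, 0.9, -73.0]
ft_force: [-0.5, -1.0, -0.3]
finger_gap: 0.2
```

```bash
cat >> h.py <<'E'
from scipy.spatial.transform import Rotation as Rr
def delta(t,yaw=None):
    s=sense();R=Rr.from_euler('xyz',s["tcp_rot"],degrees=True).as_matrix()
    print("pos",s["tool_pos"].round(1),s["tcp_rot"].round(1),"t",round(s["time"],2),"F",s["ft_force"].round(1))
    print("units",((R.T@(np.array(t)-s["tool_pos"]))/20).round(2),
      "turn",None if yaw is None else round(-np.radians(yaw-s["tcp_rot"][2])/.08,2))
E
python3 - <<'E'
from h import *
p=np.load("p.npy");delta([*con(p,[[6,35,0]])[0][:2],160],-72.6)
E
```

```text
pos [446.6 -64.3 222.2] [179.6   0.9 -73. ] t 1.77 F [-0.5 -1.  -0.3]
units [-7.22 -6.59  3.18] turn -0.09
```

```bash
python3 -m pendant '[[[-0.9,-0.8,0.2,0],[-0.9,-0.8,0.2,0],[-0.9,-0.8,0.2,0],[-0.9,-0.8,0.2,0],[-0.9,-0.8,0.2,0],[-0.9,-0.8,0.2,0],[-0.9,-0.8,0.2,0],[-0.9,-0.8,0.2,0],[0,0,0,0],[0,0,0,0]]]'
python3 - <<'E'
from h import *
p=np.load("p.npy");delta([*con(p,[[6,35,0]])[0][:2],160],-72.6)
s=sense();im=snapshot("wrist")[:,:,::-1].copy()
np.savez("w1.npz",im=im,pos=s["tool_pos"],rot=s["tcp_rot"]);cv2.imwrite("pics/w1.png",im)
c=calibration("wrist")
R=Rr.from_euler('xyz',s["tcp_rot"],degrees=True).as_matrix();T=np.eye(4);T[:3,:3]=R;T[:3,3]=s["tool_pos"]
W=np.linalg.inv(T@c["hand_eye"])
def pr(P):return cv2.projectPoints(con(p,P),cv2.Rodrigues(W[:3,:3])[0],W[:3,3],c["mtx"],c["D"])[0].reshape(-1,2)
for y in PY:
    cv2.polylines(im,[np.round(pr([[-15+a*34,y+b*27,57] for a,b in((1,1),(1,-1),(-1,-1),(-1,1))])).astype(int)],True,(0,0,255),1)
cv2.imwrite("pics/w1o.png",im)
E
```

```text
time: 2.6
tool_pos: [527.6, 120.5, 185.4]
tcp_rot: [179.2, 1.0, -73.3]
ft_force: [0.1, -0.4, -0.6]
finger_gap: 0.3
pos [527.6 120.5 185.4] [179.2   1.  -73.3] t 2.6 F [ 0.1 -0.4 -0.6]
units [ 0.4  -0.01  1.27] turn -0.15
```

View pics/w1o.png

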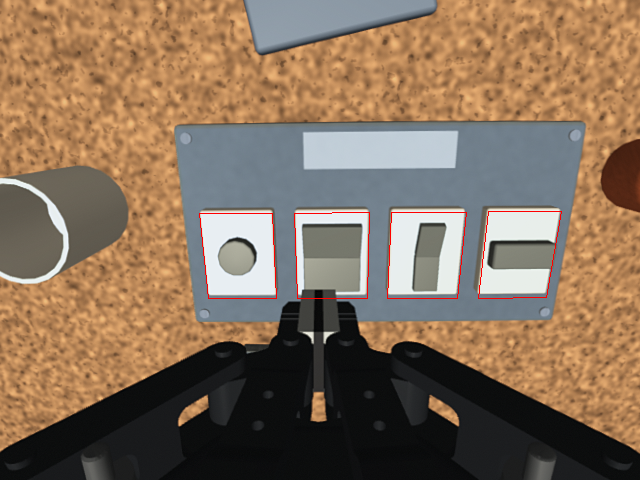

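The wrist view shows the plates within 1–2 mm of the model, slightly farther in +x. The wide rocker is at about (332,255), just ahead of the fingers. I'll go down over its far half.

```bash
python3 -m pendant '[[[0.2,-0.1,0.4,-0.15],[0.2,0,0.8,0],[0,0,0.8,0],[0,0,0.8,0],[0,0,0.8,0],[0,0,0.6,0],[0,0,0.4,0],[0,0,0,0],[0,0,0,0],[0,0,0,0]]]'
python3 - <<'E'
from h import *
p=np.load("p.npy");delta([*con(p,[[8,35,0]])[0][:2],64],-72.6)
E
```

```text
time: 3.48
tool_pos: [530.3, 104.9, 88.4]
tcp_rot: [179.3, 0.8, -72.8]
ft_force: [0.2, 0.7, 0.4]
finger_gap: -0.2
pos [530.3 104.9  88.4] [179.3   0.8 -72.8] t 3.48 F [0.2 0.7 0.4]
units [-0.39 -0.21  1.22] turn -0.04
```

```bash
python3 -m pendant '[[[-0.3,-0.2,0,0],[0,0,0,0],[0,0,0.3,0],[0,0,0.2,0],[0,0,0.15,0],[0,0,0.15,0],[0,0,0.15,0],[0,0,0.15,0],[0,0,0,0],[0,0,0,0]]]'
python3 - <<'E'
from h import *
p=np.load("p.npy");delta([*con(p,[[8,35,0]])[0][:2],64],-72.6)
E
```

```text
time: 4.32
tool_pos: [537.5, 114.1, 69.9]
tcp_rot: [-180.0, 0.7, -72.7]
ft_force: [0.9, -0.2, 1.6]
finger_gap: 0.0
pos [537.5 114.1  69.9] [-180.     0.7  -72.7] t 4.32 F [ 0.9 -0.2  1.6]
units [-0.07  0.29  0.3 ] turn -0.03
```

```bash
python3 -m pendant '[[[0,0.2,0.1,0],[0,0,0.15,0],[0,0,0.15,0],[0,0,0.15,0],[0,0,0.15,0],[0,0,0.2,0],[0,0,0.2,0],[0,0,0.2,0],[0,0,0.2,0],[0,0,0.2,0]]]'
python3 - <<'E'
from h import *
p=np.load("p.npy");delta([*con(p,[[8,35,0]])[0][:2],64],-72.6)
E
```

```text
time: 5.15
tool_pos: [535.5, 113.2, 63.5]
tcp_rot: [-179.9, 0.6, -72.6]
ft_force: [-19.3, -2.7, 41.5]
finger_gap: -0.1
pos [535.5 113.2  63.5] [-179.9    0.6  -72.6] t 5.15 F [-19.3  -2.7  41.5]
units [-0.09  0.18 -0.02] turn -0.0
```

Hard stop reached: z = 63.5 mm and 41 N. I'll back off and verify with a picture.

```bash
python3 -m pendant '[[[0,0,-0.3,0],[0,0,-0.7,0],[0,0,-0.8,0],[0,0,-0.8,0],[0,0,-0.8,0],[0,0,-0.6,0],[0,0.6,-0.6,0],[0,0.6,-0.6,0],[0,0,0,0],[0,0,0,0]]]'
cat > wl.py <<'E'
from h import *
import sys
n=sys.argv[1];p=np.load("p.npy")
delta([*con(p,[[8,-35,0]])[0][:2],100],-72.6)
cv2.imwrite(f"pics/{n}.png",snapshot("wrist")[:,:,::-1])
im=snapshot("side")[200:350,260:460,::-1];cv2.imwrite(f"pics/{n}s.png",cv2.resize(im,None,fx=4,fy=4))
E
python3 wl.py w2
```

```text
time: 5.98
tool_pos: [504.9, 103.1, 166.3]
tcp_rot: [179.1, 0.7, -72.6]
ft_force: [-1.0, 0.6, -0.6]
finger_gap: -0.1
pos [504.9 103.1 166.3] [179.1   0.7 -72.6] t 5.98 F [-1.   0.6 -0.6]
units [ 3.43 -1.49  3.25] turn -0.01
```

View pics/w2.png

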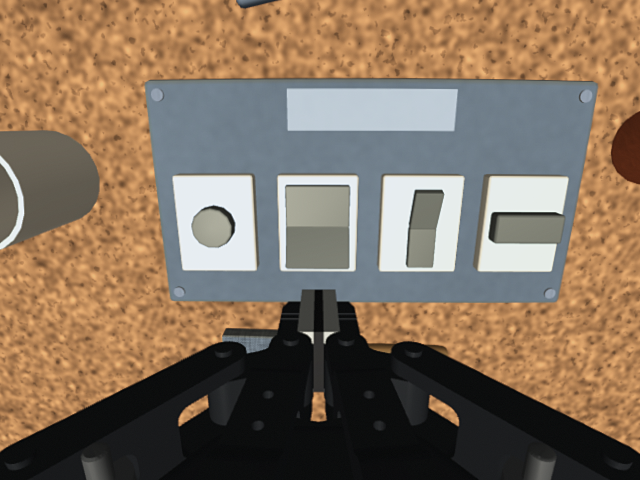

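View pics/w2s.png

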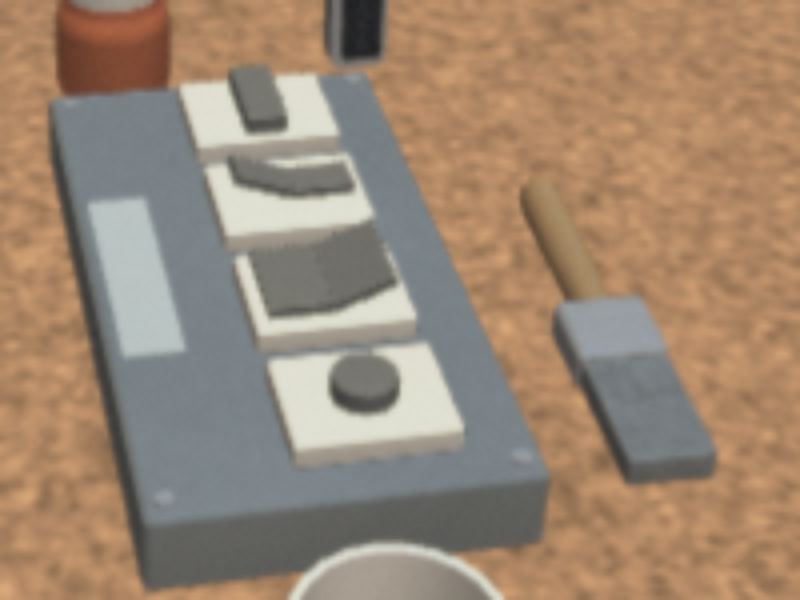

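The mains is on: at (318,215) its far half is level and its near half, (318,247), is raised. The fan at (426,228) is still off. Fan next.

```bash
python3 -m pendant '[[[0.8,-0.3,0,0],[0.8,-0.3,0,0],[0.8,-0.4,0,0],[0.6,-0.4,0.2,0],[0.4,-0.1,0.6,0],[0,0,0.8,0],[0,0,0.8,0],[0,0,0.6,0],[0,0,0,0],[0,0,0,0]]]'
python3 - <<'E'
from h import *
p=np.load("p.npy");delta([*con(p,[[8,-35,0]])[0][:2],64],-72.6)
E
```

```text
time: 6.92
tool_pos: [550.5, 46.1, 88.1]
tcp_rot: [178.2, 1.0, -72.6]
ft_force: [0.3, -0.0, 0.7]
finger_gap: 0.0
pos [550.5  46.1  88.1] [178.2   1.  -72.6] t 6.92 F [ 0.3 -0.   0.7]
units [ 0.01 -0.14  1.2 ] turn 0.01
```

```bash
python3 -m pendant '[[[0,-0.05,0.2,0],[0,0,0.3,0],[0,0,0.2,0],[0,0,0.15,0],[0,0,0.1,0],[0,0,0,0],[0,0,0,0],[0,0,0,0],[0,0,0,0],[0,0,0,0]]]'
python3 - <<'E'
from h import *
p=np.load("p.npy");delta([*con(p,[[8,-35,0]])[0][:2],64],-72.6)
E
```

```text
time: 7.75
tool_pos: [553.2, 47.5, 70.8]
tcp_rot: [178.5, 0.9, -72.5]
ft_force: [-1.1, 0.4, 0.0]
finger_gap: 0.0
pos [553.2  47.5  70.8] [178.5   0.9 -72.5] t 7.75 F [-1.1  0.4  0. ]
units [0.02 0.04 0.34] turn 0.03
```

```bash
python3 -m pendant '[[[0,0,0.15,0],[0,0,0.15,0],[0,0,0.15,0],[0,0,0.15,0],[0,0,0.15,0],[0,0,0.2,0],[0,0,0.2,0],[0,0,0.2,0],[0,0,0.2,0],[0,0,0.2,0]]]'
python3 -m pendant '[[[0,0,-0.3,0],[0,0,-0.7,0],[0,0,-0.8,0],[0,0,-0.8,0],[0,0,-0.8,0],[0,0,-0.6,0],[0,0.6,-0.6,0],[0,0.6,-0.6,0],[0,0,0,0],[0,0,0,0]]]'
python3 wl.py w3
```

```text
time: 8.58
tool_pos: [555.0, 47.8, 63.6]
tcp_rot: [178.6, 0.8, -72.4]
ft_force: [-19.7, -0.3, 38.0]
finger_gap: -0.6
time: 9.42
tool_pos: [531.5, 39.2, 169.6]
tcp_rot: [178.2, 0.9, -72.4]
ft_force: [0.7, 0.3, -0.7]
finger_gap: -0.0
pos [531.5  39.2 169.6] [178.2   0.9 -72.4] t 9.42 F [ 0.7  0.3 -0.7]
units [-0.   -1.23  3.44] turn 0.05
```

View pics/w3.png

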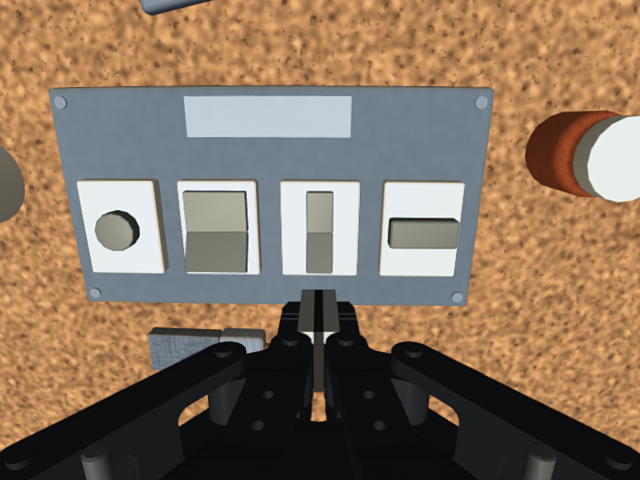

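View pics/w3s.png

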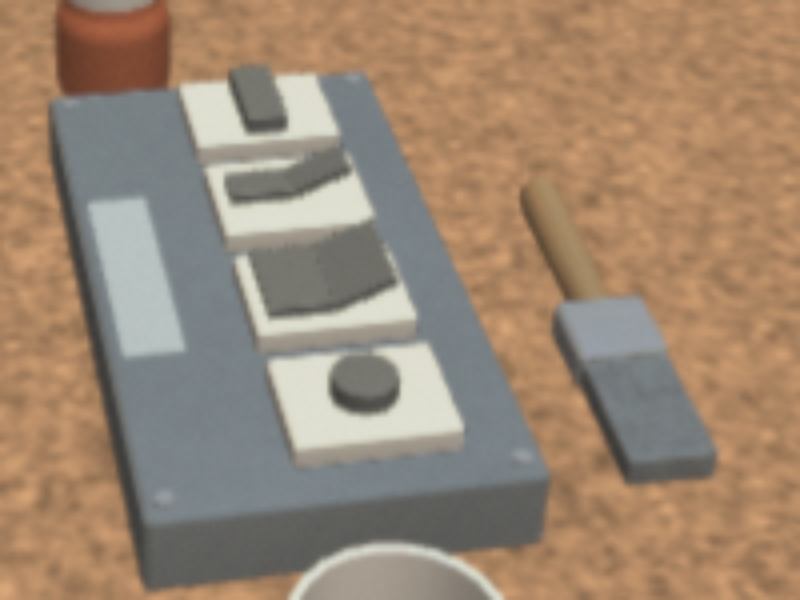

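Fan is on as well, at (320,213)/(320,253) in the wrist view, and the mains is unchanged. Now the start key at (423,234).

```bash
python3 - <<'E'
from h import *
p=np.load("p.npy");delta([*con(p,[[-14,-105,0]])[0][:2],85],-72.6)
E
python3 -m pendant '[[[0.8,0,0,0],[0.8,0,0,0],[0.8,0,0,0],[0.6,0,0.2,0],[0.5,0,0.6,0],[0,0,0.8,0],[0,0,0.8,0],[0,0,0.6,0],[0,0,0,0],[0,0,0,0]]]'
python3 - <<'E'
from h import *
p=np.load("p.npy");delta([*con(p,[[-14,-105,0]])[0][:2],67],-72.6)
E
```

```text
pos [531.6  39.3 169.1] [178.1   0.9 -72.3] t 9.52 F [ 0.1 -0.3  0.4]
units [ 3.51 -0.13  4.15] turn 0.06
time: 10.35
tool_pos: [548.6, -29.3, 91.7]
tcp_rot: [177.4, 1.3, -72.3]
ft_force: [-0.6, 0.7, 0.1]
finger_gap: 0.2
pos [548.6 -29.3  91.7] [177.4   1.3 -72.3] t 10.35 F [-0.6  0.7  0.1]
units [-0.05 -0.28  1.22] turn 0.06
```

```bash
python3 -m pendant '[[[0,-0.15,0.2,0],[0,0,0.3,0],[0,0,0.3,0],[0,0,0.15,0],[0,0,0,0],[0,0,0,0],[0,0,0,0],[0,0,0,0],[0,0,0,0],[0,0,0,0]]]'
python3 - <<'E'
from h import *
p=np.load("p.npy");delta([*con(p,[[-14,-105,0]])[0][:2],61],-72.6)
E
```

```text
time: 11.18
tool_pos: [552.4, -27.8, 72.5]
tcp_rot: [177.6, 1.2, -72.3]
ft_force: [-0.0, 0.5, 1.2]
finger_gap: 0.0
pos [552.4 -27.8  72.5] [177.6   1.2 -72.3] t 11.18 F [-0.   0.5  1.2]
units [-0.06 -0.04  0.57] turn 0.07
```

```bash
python3 -m pendant '[[[0,0,0.2,0],[0,0,0.2,0],[0,0,0.15,0],[0,0,0.15,0],[0,0,0.15,0],[0,0,0.15,0],[0,0,0.15,0],[0,0,0.15,0],[0,0,0.15,0],[0,0,0.15,0]]]'
```

```text
time: 12.02
tool_pos: [553.6, -28.0, 60.7]
tcp_rot: [177.7, 1.1, -72.2]
ft_force: [-15.7, 1.1, 30.5]
finger_gap: 0.2
```

Fully down: z = 60.7 mm, 30 N. Releasing and checking.

```bash
python3 -m pendant '[[[0,0,-0.3,0],[0,0,-0.7,0],[0,0,-0.8,0],[0,0,-0.8,0],[0,0,-0.8,0],[0,0,-0.6,0],[0,0.6,-0.6,0],[0,0.6,-0.6,0],[0,0,0,0],[0,0,0,0]]]'
python3 wl.py w4
python3 - <<'E'
from h import *
cv2.imwrite("pics/top4.png",snapshot("top")[:,:,::-1])
a=cv2.imread("pics/top0.png").astype(int);b=cv2.imread("pics/top4.png").astype(int)
d=abs(a-b).max(2)>40
for n,(x0,y0,x1,y1) in dict(mug=(120,260,190,315),tile=(205,120,300,205),jar=(390,178,432,220),brush=(250,315,368,362)).items(): print(n,d[y0:y1,x0:x1].sum())
E
```

```text
time: 12.85
tool_pos: [533.6, -35.8, 167.8]
tcp_rot: [177.6, 1.2, -72.2]
ft_force: [0.3, 0.8, 0.6]
finger_gap: 0.2
pos [533.6 -35.8 167.8] [177.6   1.2 -72.2] t 12.85 F [0.3 0.8 0.6]
units [-3.58 -2.31  3.37] turn 0.09
mug 0
tile 0
jar 1516
brush 1021
```

View pics/w4.png

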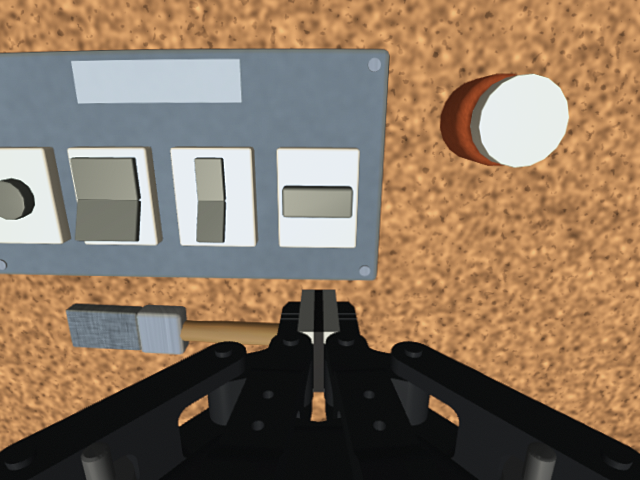

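View pics/w4s.png

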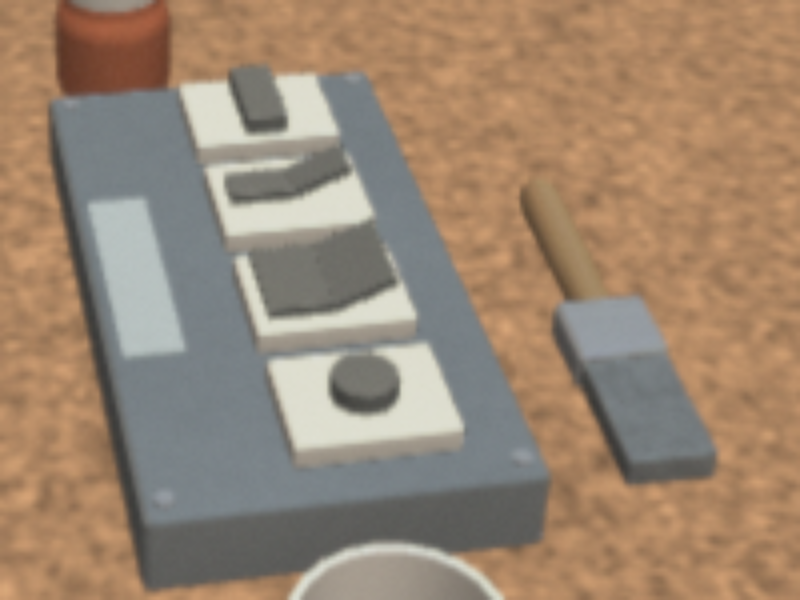

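View pics/top4.png

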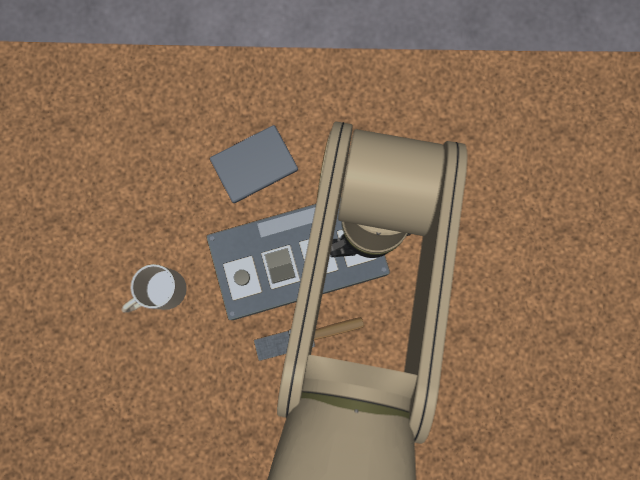

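Both rockers are on and both keys are up. The jar and brush differences in the top view come from the arm covering them; in the side view neither has moved. The arm is clear, so I'm handing in.

```bash
python3 -c "
from bench import *
hand_in();print(sense()['time'])"
```

```text
the job is handed in; nothing more can be done
the job is handed in; nothing more can be done
```

I pressed the wide mains rocker on, then the narrow fan rocker, then the rectangular start key and let it up. I handed the job in at about 13 s; no verdict was reported.

- **Presses:** each ran to its hard stop: mains at z = 63.5 mm with about 41 N upward force, fan at 63.6 mm with 38 N, start key at 60.7 mm with 30 N. The 41 N was through the fingertips. The only limit I know of near that figure is 40 N, and it applies to the arm and gripper body.
- **Last pictures:** both rockers show on and both keys show up. The gripper was about 100 mm above the console and the force reading was near zero. I never went near the stop key.
- **Loose objects:** the mug and tile are unchanged in the top view. The arm covered part of the jar and brush there, so that comparison failed for them; the side view shows both where they were.
- **Disagreement:** the cameras differed by 1–4 mm on where the console is, so I aimed the presses 1–2 mm farther out, and they landed well.

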